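# Set a numbering stamp to 3-5-2 and stamp the card

### The arm

A 7-joint arm with a two-finger parallel gripper is mounted at the origin on the work surface. World frame = base frame: x ahead of the robot, y to its left, z up, the work surface at z = 0. Lengths are in m, angles in rad, forces in N, time in s.
With the tool pointing down it reaches from about 0.4 to 0.85 m from the base axis. Payload 4.5 kg.
Tool frame: the origin (TCP) lies on the centre line of the jaws, within the pads' length; the fingertips stand bot.tcp_to_tips ahead of it and the grasp point (between the pads) lies 5 mm behind it (bot.tcp_to_tips is the distance from the TCP to the fingertips, in m); z points along the fingers, y is the line along which they close (so a half turn about z gives the same grasp; the last joint's range is limited). The gripper opens to 85 mm and grips with 20 to 120 N. Pads are 22 mm wide; open, the fingers measure 114 mm over their backs; the gripper's body (76 mm by 85 mm) begins 54 mm behind the grasp point. The pads swing forward as they close: fully open they stand 13 mm farther back than shut.
Start: joints at [1.264, 0.689, -0.195, 1.565, 0.157, 0.902, -0.215], TCP at [0.209, -0.589, 0.245] pointing down, gripper open.
Joint ranges: [-3.01, 3.01], [-0.46, 2.08], [-1.47, 1.51], [0.13, 2.56], [-1, 4.14], [0.04, 2.09], [-2.66, 2.66]. Speed limits (rad/s): [2.57, 2.57, 3.14, 3.14, 3.14, 3.14, 3.14].

### API

Orientations are given as a unit quaternion [w, x, y, z].
In Python, from bench import sensors, imaging, ticket, bot gives the robot as it stands.
- The arm moves only by the shell command python3 -m crank 'ROWS'. ROWS is JSON, one flat list of numbers, 5 for each row, row after row: the shift along the tool's x, y, z in units of 40 mm (1.0 is 40 mm), then the turn about the tool's z in units of 5 degrees (1.0 is 5 degrees), then the finger opening in mm, from 0 to 85.4. A call has 1 to 10 rows; each row shifts and turns the commanded pose from where the row before left it, along the tool's axes as they then stand; what a row does not reach is not made up. A row lasts 1/8 s, in which the tool goes at most 62.5 mm and 10.7 degrees, less where a joint would pass 70% of its speed; a pose out of reach is approached as far as the arm can. A call is refused whole if a number of a shift passes 1 or a number of a turn 1, either way. A call with a gripper value outside its range is refused whole. The fingers move at their own pace and stop on an object; the grip force is fixed at half the most. Time passes only in rows, so rows that do not move let the fingers close. It gives the time, the measured TCP pose, the force, the opening and the grip force at its end, in the units of the state.
- sensors.observe(): the state, without advancing time (a new reading comes with each control period).
- imaging.snapshot(name): name is "side" or "top" or "wrist"; returns a dict with "pixels" (420x560x3 uint8, red, green, blue), "vfov" (degrees; the focal length in pixels is half the picture's height over the tangent of half this angle, whatever the lens; pixels are square), "cx", "cy" (the principal point, pixels), "camera_from_world" (4x4, takes a point from world to camera coordinates). Camera axes: x right, y down, z forward; pixel columns grow to the right and rows downward; lengths in m; the calibration is good to about 2 mm. A picture is of the moment at which its call begins. There is no depth.
- ticket.close_job(): hands the job in; it is judged then, once.
The state is a dict: "t": time; "joint_pos": joint angles; "dq": joint speeds; "tau": joint torques, N m; "position": TCP position; "tool_rot": TCP orientation; "ft_force": force on the tool from outside, world axes, zero at the start; "moment": the same for the moment, N m; "opening": finger opening in m; "grip_force": force on a finger pad.
Only numpy, scipy, OpenCV 4.12 (cv2) and the standard library are available. Lean on these libraries where they do the work, as an engineer would, in place of code of your own. Each camera call takes 0.05 s, during which the arm holds its last target. There are 200 camera calls.

### The job

Roll the three thumbwheels of the desk numbering stamp so that, from left to right as seen from the robot, the faces with 3, 5 and 2 pips are squarely on top, rubbing the wheels lightly enough that the sprung head is not pushed down onto the card before the whole number is set. Then press the stamp head fully down for a moment to print the card, and let it spring back up. Leave the number set, and do not shift the ink jar, ruler, tape roll and paperweight that lie around it.

Things in the scene. Friction and masses are not known exactly. Their poses are not given: they have to be found in the camera images.
- stamp_base: dark steel base plate of the stamp, 160 (x) by 190 (y) by 15 mm, fixed to the desk. Origin: centre of its underside; +x away from the robot, +y to its left (yaw up to 0.45 rad). The dark red stamp head rides over it on two columns (radius 7, x = 35, y = +-79, top 106 mm). The head (all its heights) sits an UNKNOWN 0 to 14 mm higher than stated, to suit the card stack: feel for it.
- under_wheels (a point): point on the base plate's top (15 mm above the desk), below the wheel row: x = -30, y = 0. Three smooth wheels, 40 mm across, 15 mm wide, axles along y, at y = +34, 0, -34 mm; tops 107 to 121 mm above the desk, 12 mm out of the head's flat top. Faces 1 to 6 have that many pips: white, yellow, orange, green, blue, black. White ticks mark the top line.
- under_knob (a point): point on the base plate's top (15 mm above the desk), below the palm knob: x = 35, y = 0. Knob: wood, round, 36 mm across, flat top 116 to 130 mm above the desk, always 9 mm higher than the wheel tops. Head block below it: x and y -60 to 60, flat top 12 mm below the wheel tops; crossbar x 20 to 50, y -95 to 95, 24 mm below the wheel tops.
- stamp_head (a joint): downward travel of the head in m: 0 = up, at rest; 0.006 = fully down. Spring: stays up below 6 N of downward force on wheel or knob, then 2 N per mm, 18 N at the stop. The print face touches the card at 0.003 (12 N): being there with a wrong number spoils it. A wheel needs 1.2 N along its rim to turn, driven by rubbing: press it with about 4 to 9 N; grip varies.
- wheel_left (a joint): Left thumbwheel (at the robot's left; stamp_base y = +34 mm). Rad: face n is squarely on top at (n-1)*1.047, so 3 pips = 2.094. Grows when its top is pushed along stamp_base +x (away from the robot), falls when dragged back. Stops at -0.4 and 5.64 (no passing from 6 to 1). No clicks: it stays where left, at the start often between faces. It may be either side of its number.
- wheel_mid (a joint): Middle thumbwheel (at the robot's centre; stamp_base y = 0 mm). Rad: face n is squarely on top at (n-1)*1.047, so 5 pips = 4.189. Grows when its top is pushed along stamp_base +x (away from the robot), falls when dragged back. Stops at -0.4 and 5.64 (no passing from 6 to 1). No clicks: it stays where left, at the start often between faces. It may be either side of its number.
- wheel_right (a joint): Right thumbwheel (at the robot's right; stamp_base y = -34 mm). Rad: face n is squarely on top at (n-1)*1.047, so 2 pips = 1.047. Grows when its top is pushed along stamp_base +x (away from the robot), falls when dragged back. Stops at -0.4 and 5.64 (no passing from 6 to 1). No clicks: it stays where left, at the start often between faces. It may be either side of its number.
- ink_bottle: bystander: small glass ink jar, 42 mm across, 60 mm tall, near the right of the stamp; origin under its centre
- ruler: bystander: flat brass ruler 200 x 28 x 4 mm lying near the left of the stamp; origin under its centre
- tape_roll: bystander: amber tape roll, 80 mm across, 20 mm tall; origin under its centre
- paperweight: bystander: round stone paperweight, 68 mm across, 38 mm tall; origin under its centre

How it is judged:
By the outcome, as a careful person would: the job done as asked, in the order asked, and still so for the second after the job is handed in, with the robot touching nothing.
It also fails if it takes over 58 s, if anything falls off the work surface, if the arm or the gripper's body presses on something with over 40 N, if the wrist force passes 120 N, or if a joint passes its speed limit or range.

## Working session

There is one attempt and no reset: what is moved stays moved. The work goes in short steps, Python scripts to look and compute and a shell command to move; the robot and the scene stay as the last step left them, time stands still between calls to the robot, and variables do not carry over. Pictures are saved under pics/ and viewed, at most 10 in all, crops included, and the job is handed in when it is done.

```bash
mkdir -p pics; ls; python3 - <<'E'
from bench import sensors, imaging, bot
import cv2
print(sensors.observe()); print(bot.tcp_to_tips)
for n in ("top","side"):
    s=imaging.snapshot(n); cv2.imwrite(f"pics/{n}0.png",s["pixels"][:,:,::-1]); print(n,s["vfov"],s["cx"],s["cy"],s["camera_from_world"].tolist() if hasattr(s["camera_from_world"],"tolist") else s["camera_from_world"])
E
```

```text
pics
{'t': 0.0, 'joint_pos': array([ 1.26379582,  0.68999536, -0.19450479,  1.56640921,  0.1573046 ,
        0.90248786, -0.21508741]), 'dq': array([-0.0009962 , -0.00047714, -0.00169277,  0.00024612, -0.00018038,
        0.00144304,  0.00105661]), 'tau': array([-5.36963421e-05, -5.39603770e+01, -1.26626529e+00, -1.58541656e+01,
        9.11380746e-03,  9.56667558e-03, -1.11589134e-05]), 'position': array([ 0.20862902, -0.5884564 ,  0.24445933]), 'tool_rot': array([-9.24604130e-04,  9.85507978e-01,  1.69626402e-01, -2.34265120e-04]), 'ft_force': array([ 0.24328535,  0.24095556, -0.848617  ]), 'moment': array([ 0.00812584,  0.00832579, -0.03108046]), 'grip_force': 0.0, 'opening': 0.08532276097943942}
0.014
top 51.04506472078205 277.06180438523603 208.98298716744483 [[-0.015855943189004795, -0.9996729270746706, -0.020065590934424945, 0.013292732313417498], [-0.9840269503839079, 0.0191602596301144, -0.176985438296637, 0.504501085445724], [0.1773120130835278, 0.016938811199940573, -0.9840089057988244, 1.1275325178052151], [0.0, 0.0, 0.0, 1.0]]
side 49.93356189914651 275.2531974008418 209.77527953902307 [[0.9954548301731, -0.09254067380028694, -0.022492327083549184, -0.4795712789004395], [-0.07127052714742299, -0.5672361011372341, -0.8204655492625865, 0.09848880134536571], [0.06316797483830641, 0.8183394340120843, -0.5712533393299407, 1.068199249248977], [0.0, 0.0, 0.0, 1.0]]
```

View pics/top0.png

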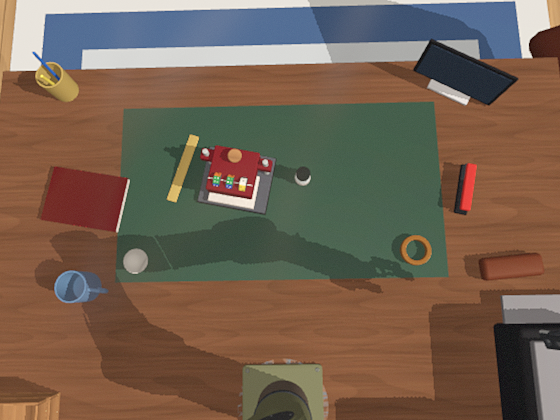

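View pics/side0.png

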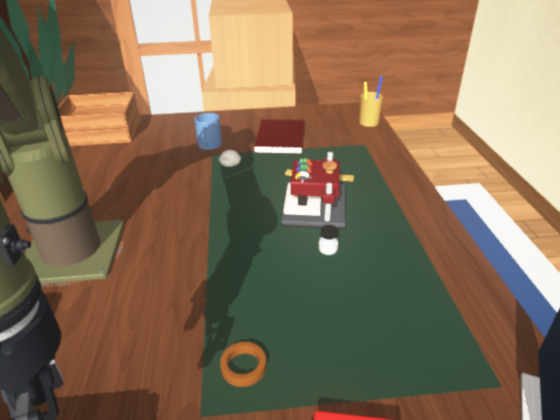

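The top view shows the stamp near pixel (237,180), with its knob at (235,156), column tops at about (206,153) and (265,162), and wheels at (216,181), (230,182), (242,184). The ink jar is at (303,176) and the ruler at (183,168). The tape roll and paperweight are well clear.

```bash
python3 - <<'E'
import cv2
a=cv2.imread("pics/top0.png")[135:225,160:320]
cv2.imwrite("pics/crop1.png",cv2.resize(a,None,fx=5,fy=5,interpolation=cv2.INTER_CUBIC))
E
```

```text
(no output)
```

View pics/crop1.png

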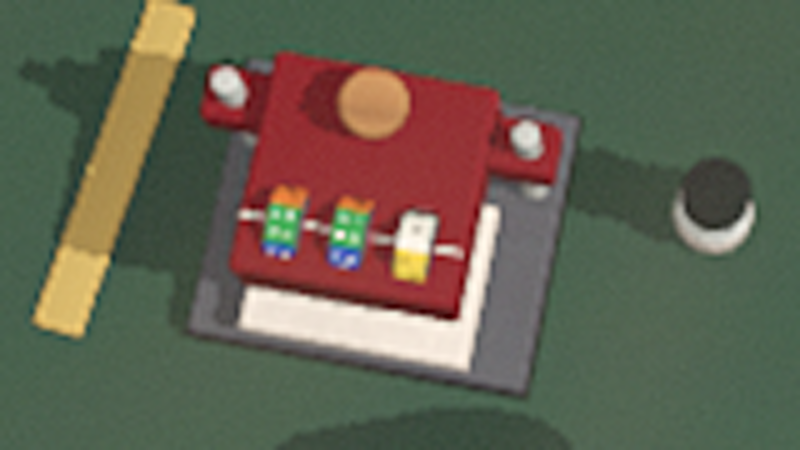

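The crop shows left wheel: green 4 on top, with orange on the far side and blue near. The middle wheel also shows green 4. The right wheel is between white 1 and yellow 2. I'll fit the stamp pose from these points.

```bash
cat > h.py <<'E'
import numpy as np
from bench import sensors, imaging, bot
def proj(s,P):
    M=np.array(s["camera_from_world"]); f=210/np.tan(np.radians(s["vfov"]/2))
    c=np.atleast_2d(P)@M[:3,:3].T+M[:3,3]
    return np.c_[s["cx"]+f*c[:,0]/c[:,2], s["cy"]+f*c[:,1]/c[:,2]]
def world(p,L):
    L=np.atleast_2d(np.array(L,float)); c,s=np.cos(p[2]),np.sin(p[2])
    return np.c_[p[0]+c*L[:,0]-s*L[:,1], p[1]+s*L[:,0]+c*L[:,1], L[:,2]]
def axes(q):
    w,x,y,z=q
    from scipy.spatial.transform import Rotation as R
    return R.from_quat([x,y,z,w]).as_matrix()
def goto(target,yaw):   # rows needed to bring fingertips to target, tool x at yaw
    o=sensors.observe(); A=axes(o["tool_rot"]); tip=o["position"]+A[:,2]*bot.tcp_to_tips
    d=A.T@(np.array(target)-tip); cur=np.arctan2(A[1,0],A[0,0])
    print("tip",tip.round(4),"yaw",cur.round(4),"shift units",(d/.04).round(3),"turn units (neg ccw)",(-np.degrees(yaw-cur)/5).round(2))
E
python3 - <<'E'
from h import *
from scipy.optimize import least_squares
s=imaging.snapshot("top")
L=[[-80,95,15],[-80,-95,15],[80,-95,15],[35,79,106],[35,-79,106]]
U=np.array([[190,330],[525,393],[580,120],[224,80],[524,132]]); U=(U+.5)/5-.5+[160,135]
Lk=[[35,0,116],[-60,60,95],[-60,-60,95]]; Uk=(np.array([[374,97],[232,268],[460,312]])+.5)/5-.5+[160,135]
def r(p):
    e=proj(s,world(p,np.array(L)/1000))-U
    l=np.array(Lk,float); l[:,2]+=p[3]*1000; e2=proj(s,world(p,l/1000))-Uk
    return np.r_[e.ravel(),e2.ravel()]
f=least_squares(r,[.6,.05,-.2,.007]); print(f.x, r(f.x).round(1))
p=f.x
for y in(34,0,-34): print(world(p,[-.03,y/1e3,.107+p[3]]))
goto(world(p,[-.03,0,.2])[0],p[2])
E
```

```text
[ 0.59847712  0.11613644 -0.20071771  0.00761921] [-0.6 -0.4  0.  -0.8 -0.2 -1.6  1.1  1.   0.9  1.1  0.1  0.8 -0.8  0.1
 -0.6 -0.4]
[[0.57585808 0.15543502 0.11461921]]
[[0.5690794  0.12211762 0.11461921]]
[[0.56230073 0.08880021 0.11461921]]
tip [ 0.2087 -0.5886  0.2307] yaw 0.3409 shift units [ 14.431 -13.733   0.785] turn units (neg ccw) 6.21
```

```bash
python3 -m crank '[0,0,0,1,0, 0,0,0,1,0, 0,0,0,1,0, 0,0,0,1,0, 0,0,0,1,0, 0,0,0,1,0, 0,0,0,0.21,0]'; python3 -c "
from h import *
p=[0.59848,0.11614,-0.2007]
goto(world(p,[-.03,0,.23])[0],p[2])"
```

```text
t: 1.02
position: [0.2089, -0.5888, 0.245]
tool_rot: [-0.0, 0.995, -0.1, -0.0]
ft_force: [-0.4, -0.2, 0.3]
opening: -0.0002
grip_force: 0.0
tip [ 0.2089 -0.5888  0.231 ] yaw -0.201 shift units [  5.274 -19.213   0.031] turn units (neg ccw) -0.0
```

```bash
python3 -m crank '[0.4,-0.9,0,0,0, 0.4,-0.9,0,0,0, 0.4,-0.9,0,0,0, 0.4,-0.9,0,0,0, 0.4,-0.9,0,0,0, 0.4,-0.9,0,0,0, 0.4,-0.9,0,0,0, 0.4,-0.9,0,0,0, 0.4,-0.9,0,0,0, 0.4,-0.9,0,0,0]'; python3 -m crank '[0.1,-0.9,0,0,0, 0.1,-0.9,0,0,0, 0.1,-0.9,0,0,0, 0.1,-0.9,0,0,0, 0.1,-0.9,0,0,0, 0.1,-0.9,0,0,0, 0.1,-0.9,0,0,0, 0.1,-0.9,0,0,0, 0.1,-0.9,0,0,0, 0.1,-0.9,0,0,0]'; python3 - <<'E'
from h import *
import cv2
p=[0.59848,0.11614,-0.2007]
goto(world(p,[-.03,0,.23])[0],p[2])
s=imaging.snapshot("wrist"); cv2.imwrite("pics/w1.png",s["pixels"][:,:,::-1]); print(s["camera_from_world"],s["vfov"])
print(proj(s,world(p,[[-.03,y/1e3,.1146] for y in (34,0,-34)])))
E
```

```text
t: 2.28
position: [0.4383, -0.2672, 0.2453]
tool_rot: [0.0, 0.995, -0.1, 0.0]
ft_force: [0.9, 1.0, 0.1]
opening: 0.0001
grip_force: 0.0
t: 3.52
position: [0.549, 0.0776, 0.2452]
tool_rot: [0.0, 0.995, -0.1, -0.0]
ft_force: [0.1, 0.2, -0.4]
opening: -0.0002
grip_force: 0.0
tip [0.549  0.0776 0.2312] yaw -0.1998 shift units [ 0.272 -1.19   0.031] turn units (neg ccw) 0.01
[[-0.19899808 -0.97999924  0.00112249  0.18485642]
 [-0.94183283  0.19156433  0.27614131  0.46545507]
 [-0.2708333   0.05389439 -0.96111639  0.52318412]
 [ 0.          0.          0.          1.        ]] 70.3667033916399
[[187.1041448  188.13525882]
 [225.26496473 188.13942062]
 [263.41425825 188.14358118]]
```

View pics/w1.png

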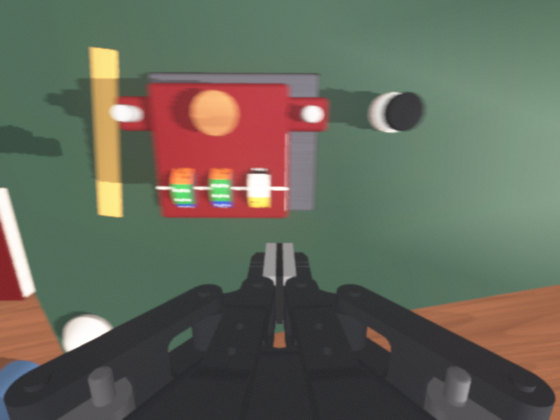

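The wrist view shows wheels at (182,188), (220,188), (259,188), the knob at (214,112), columns at (127,113) and (313,114), and the fingertips at (280,245). I'll refine the fit with the wrist image and zoom on the wheels.

```bash
python3 - <<'E'
from h import *
import cv2
from scipy.optimize import least_squares
s=imaging.snapshot("wrist"); a=s["pixels"][:,:,::-1]
cv2.imwrite("pics/w1c.png",cv2.resize(a[60:220,90:330],None,fx=3.3,fy=3.3,interpolation=cv2.INTER_CUBIC))
o=sensors.observe(); A=axes(o["tool_rot"]); print("tip px",proj(s,o["position"]+.014*A[:,2]))
Lh=np.array([[35,0,116],[-60,60,95],[-60,-60,95],[60,60,95],[60,-60,95],[-30,34,107],[-30,0,107],[-30,-34,107]],float)
Uh=np.array([[214,112],[160,217],[288,217],[149,84],[287,84],[182,188],[220.5,188],[259,188]],float)
L=np.array([[35,79,106],[35,-79,106],[80,-95,15]],float); U=np.array([[125,113],[314,114],[319,74]],float)
def r(p):
    l=Lh.copy(); l[:,2]+=p[3]*1000
    return np.r_[(proj(s,world(p,l/1e3))-Uh).ravel(),(proj(s,world(p,L/1e3))-U).ravel()]
f=least_squares(r,[.6,.1,-.2,.007],loss='soft_l1'); print(f.x,r(f.x).round(1))
E
```

```text
tip px [[283.4400763 257.7271186]]
[ 0.59973975  0.12911001 -0.19916235  0.00535047] [ 0.5  1.   2.4 -1.1 -1.6 -0.2 -0.8 -1.4  1.2 -0.6  0.8  0.5 -0.   0.8
 -0.8  1.1  1.7 -0.1 -3.9  0.  -0.9 -0.5]
```

View pics/w1c.png

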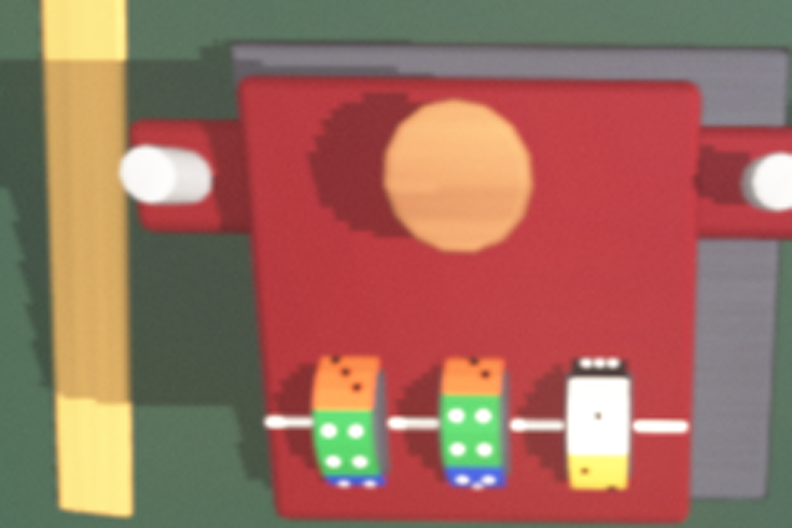

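The two shots differ because the arm was still settling in the first. I'll refit with pixels from the settled crop.

```bash
python3 - <<'E'
from h import *
import cv2
from scipy.optimize import least_squares
s=imaging.snapshot("wrist")
st=imaging.snapshot("top")
Lh=np.array([[35,0,116],[-60,60,95],[-60,-60,95],[60,60,95],[60,-60,95],[-30,34,107],[-30,0,107],[-30,-34,107]],float)
Uh=np.array([[459,176],[277,517],[688,520],[240,77],[700,83],[348,422],[474,424],[599,426]])/3.3+[90,60]
L=np.array([[35,79,106],[35,-79,106],[80,-95,15],[-80,-95,15]],float); U=np.array([[148,173],[776,182],[787,50],[765,497]])/3.3+[90,60]
L=L[:3];U=U[:3]
Lt=np.array([[-80,95,15],[-80,-95,15],[80,-95,15],[35,79,106],[35,-79,106]],float)
Ut=np.array([[190,330],[525,393],[580,120],[224,80],[524,132]])/5+[160,135]
def rw(p):
    l=Lh.copy(); l[:,2]+=p[3]*1000
    return np.r_[(proj(s,world(p,l/1e3))-Uh).ravel(),(proj(s,world(p,L/1e3))-U).ravel()]
def rt(p): return (proj(st,world(p,Lt/1e3))-Ut).ravel()
f=least_squares(rw,[.6,.1,-.2,.007],loss='soft_l1'); print(f.x,f.fun.round(1))
g=least_squares(lambda p:np.r_[rw(p),2*rt(p)],f.x); print(g.x,g.fun.round(1))
p=f.x
goto(world(p,[-.03,0,.18])[0],p[2])
o=sensors.observe(); A=axes(o["tool_rot"]); print("tip px",proj(s,o["position"]+.014*A[:,2]+A[:,0]*.011))
E
```

```text
[ 0.59611778  0.11519199 -0.20601816  0.00409387] [ 0.3  0.3  0.4 -1.  -0.6 -0.3 -0.1 -0.5  0.  -0.5  0.3  0.7 -0.3  0.6
 -0.6  0.5  5.4  0.3 -1.3  0.1  0.3 -0.7]
[ 0.59630464  0.11560111 -0.20420138  0.00352463] [-0.2  0.2  0.2 -1.2 -0.9 -0.7 -0.5 -0.5 -0.6 -0.7  0.   0.5 -0.6  0.3
 -1.   0.1  4.8  0.4 -1.9 -0.2 -0.2 -1.  -1.8 -0.4 -0.5 -0.6 -0.6 -2.3
  2.   2.7  1.4  3.2]
tip [0.5485 0.0769 0.231 ] yaw -0.1987 shift units [ 0.228 -1.178  1.276] turn units (neg ccw) 0.08
tip px [[289.60804266 237.82519015]]
```

```bash
cat >> h.py <<'E'
import cv2
PA=[0.5962,0.1153,-0.205]; H=0.0045
REF=np.array([[0,0,255],[28,255,255],[12,255,255],[65,200,160],[112,220,200],[0,0,20]])
def classify(rgb):
    h,s,v=[x.astype(int) for x in cv2.cvtColor(rgb[None].astype(np.uint8),cv2.COLOR_RGB2HSV)[0].T]
    c=np.full(len(h),-1)
    c[(s<60)&(v>140)]=1; c[(v<70)]=6
    m=(s>=90)&(v>=70)
    c[m&(h>=20)&(h<35)]=2; c[m&(h>=6)&(h<20)]=3; c[m&(h>=40)&(h<90)]=4; c[m&(h>=100)&(h<130)]=5
    return c
def angles(p=PA,H=H,verbose=True,wheels=(34,0,-34)):
    s=imaging.snapshot("wrist"); im=s["pixels"]; out=[]
    phi=np.radians(np.arange(-60,61,2.))
    for y in wheels:
        best=None
        for dx in np.arange(-3,3.1,.5):
            V=np.zeros((len(phi),7),int)
            for dy in (-5,-4,-3,0,3,4,5):
                P=world(p,np.c_[-.03+dx/1e3+.02*np.sin(phi),np.full(len(phi),(y+dy)/1e3),.087+H+.02*np.cos(phi)])
                uv=proj(s,P).astype(np.float32)
                rgb=cv2.remap(im,uv[:,:1],uv[:,1:],cv2.INTER_LINEAR)[:,0]
                c=classify(rgb)
                for k in range(1,7): V[:,k]+=(c==k)
            for th in np.arange(-.45,5.7,.02):
                n=np.round((th-phi)/1.0472).astype(int)%6+1
                sc=V[np.arange(len(phi)),n].sum()
                if dx==0 and (best is None or sc>best[0]): best=(sc,th,V)
        out.append(best[1])
        if verbose: print(y,"theta %.2f score %d/%d"%(best[1],best[0],7*len(phi)),"".join(str(k) if m>1 else "." for k,m in zip(best[2].argmax(1),best[2].max(1))))
    return out
E
python3 -c "
from h import *
angles(); goto(world(PA,[-.03,.034,.18])[0],PA[2])"
```

```text
34 theta 2.83 score 287/427 5555.44444444444444444444444444444444233333333333333333333333
0 theta 3.05 score 338/427 555555555555.444444444444444444444444444444423333333333333333
-34 theta 0.15 score 343/427 22222222222222222221111111111111111111111111111111111....1111
tip [0.5484 0.0757 0.2311] yaw -0.2009 shift units [ 0.229 -2.064  1.275] turn units (neg ccw) 0.05
```

```bash
python3 -m crank '[0.2,-0.7,0.5,0,0, 0.22,-0.7,0.5,0,0, 0,-0.66,0.5,0,0, 0,0,0.5,0,0, 0,0,0.4,0,0, 0,0,0,0,0, 0,0,0,0,0]'; python3 -c "
from h import *
goto(world(PA,[-.0225,.034,.115])[0],PA[2]); print(sensors.observe()['ft_force'])"
```

```text
t: 4.65
position: [0.5822, 0.153, 0.15]
tool_rot: [0.0, 0.995, -0.101, 0.001]
ft_force: [1.1, 0.1, 0.3]
opening: -0.0001
grip_force: 0.0
tip [0.5822 0.153  0.136 ] yaw -0.2023 shift units [-0.028  0.002  0.524] turn units (neg ccw) 0.03
[1.13300242 0.05512377 0.32493569]
```

```bash
python3 -m crank '[0,0,0.2,0,0, 0,0,0.15,0,0, 0,0,0,0,0, 0,0,0,0,0]' | grep -E 'pos|force: \['; for i in 1; do python3 -m crank '[0,0,0.03,0,0, 0,0,0,0,0]' | grep -E 'pos|force: \['; python3 -m crank '[0,0,0.03,0,0, 0,0,0,0,0]' | grep -E 'pos|force: \[';  python3 -m crank '[0,0,0.03,0,0, 0,0,0,0,0]' | grep -E 'pos|force: \['; done
```

```text
position: [0.5817, 0.1539, 0.1353]
ft_force: [0.1, 1.0, 1.0]
position: [0.5816, 0.1539, 0.1341]
ft_force: [0.9, 0.4, -0.0]
position: [0.5818, 0.1539, 0.1331]
ft_force: [-0.6, 0.2, 1.6]
position: [0.5819, 0.1539, 0.1324]
ft_force: [-0.8, -1.0, 7.7]
```

```bash
python3 -m crank '[-0.1,0,0,0,0, 0,0,0,0,0]' | grep -E 'pos|force: \['; python3 -m crank '[-0.1,0,0,0,0, 0,0,0,0,0]' | grep -E 'pos|force: \['; python3 -m crank '[-0.1,0,0,0,0,0,0,0,0,0]' | grep -E 'pos|force: \['; python3 -m crank '[-0.07,0,0,0,0,0,0,0,0,0]' | grep -E 'pos|force: \[';  python3 -m crank '[0,0,-0.25,0,0,0,0,-0.5,0,0,0,0,-0.5,0,0,0,0,0,0,0,0,0,0,0,0]' | grep -E 'pos|force: \['; python3 -c "
from h import *
angles(); angles(H=.011); goto(world(PA,[-.039,0,.12])[0],PA[2])"
```

```text
position: [0.579, 0.1545, 0.1328]
ft_force: [0.5, -1.2, 6.4]
position: [0.5751, 0.1553, 0.1328]
ft_force: [0.9, -0.4, 6.8]
position: [0.5712, 0.1561, 0.1328]
ft_force: [0.6, -0.4, 6.1]
position: [0.5687, 0.1566, 0.1328]
ft_force: [0.3, -0.9, 5.8]
position: [0.5666, 0.1568, 0.1811]
ft_force: [-0.1, -0.7, 0.5]
34 theta 2.11 score 375/427 44444444444444.2333333333333333333333333333333322222222222223
0 theta 2.95 score 332/427 5555555555444444411111144444444411111444444233333333333333333
-34 theta 0.07 score 328/427 22222222222222222.1111111111111111111111111111111111....11111
34 theta 2.25 score 366/427 .444444444144444444233333333333333333333333333333322222222222
0 theta 3.15 score 323/427 1111111555555555444444111444444444441114444442333333333333333
-34 theta 0.21 score 350/427 322222222222222222222211111111111111111111111111111111.....11
tip [0.5664 0.1567 0.1668] yaw -0.201 shift units [-0.038  0.86   1.17 ] turn units (neg ccw) 0.05
```

```bash
python3 -m crank '[-0.04,0.5,0,0,0, 0,0.36,0.3,0,0, 0,0,0.5,0,0, 0,0,0.3,0,0, 0,0,0.08,0,0, 0,0,0,0,0,0,0,0,0,0]' | grep -E 'pos|force: \['; python3 -m crank '[0,0,0.04,0,0, 0,0,0,0,0]' | grep -E 'pos|force: \['; python3 -m crank '[0,0,0.03,0,0, 0,0,0,0,0,0,0,0,0,0]' | grep -E 'pos|force: \['; python3 -c "
from h import *
goto(world(PA,[-.039,0,.118])[0],PA[2])"
```

```text
position: [0.5591, 0.1236, 0.135]
ft_force: [0.1, 0.1, 0.0]
position: [0.5589, 0.1235, 0.1331]
ft_force: [0.9, -0.0, -0.4]
position: [0.5589, 0.1235, 0.1325]
ft_force: [-1.6, -0.6, 6.5]
tip [0.559  0.1235 0.1185] yaw -0.2011 shift units [-0.022  0.012  0.012] turn units (neg ccw) 0.04
```

```bash
python3 -m crank '[0.1,0,0.01,0,0, 0,0,0,0,0]' | grep -E 'pos|force: \['; python3 -m crank '[0.1,0,0,0,0, 0,0,0,0,0]' | grep -E 'pos|force: \['; python3 -m crank '[0.1,0,0,0,0,0.1,0,0,0,0, 0,0,0,0,0]' | grep -E 'pos|force: \[';  python3 -m crank '[0.05,0,0,0,0,0,0,0,0,0]' | grep -E 'pos|force: \[';  python3 -m crank '[0,0,-0.25,0,0,0,0,-0.5,0,0,0,0,-0.5,0,0,0,0,0,0,0,0,0,0,0,0]' | grep -E 'pos|force: \['; python3 - <<'E'
from h import *
angles(); angles(H=.011); goto(world(PA,[-.030,-.034,.118])[0],PA[2])
s=imaging.snapshot("wrist"); uv=proj(s,world(PA,[-.03,0,.115]))[0].astype(int); print(uv)
a=s["pixels"][:,:,::-1][uv[1]-45:uv[1]+45,uv[0]-60:uv[0]+60]; cv2.imwrite("pics/w2.png",cv2.resize(a,None,fx=6.6,fy=6.6,interpolation=cv2.INTER_CUBIC))
E
```

```text
position: [0.5634, 0.1227, 0.1323]
ft_force: [-0.4, 0.2, 7.7]
position: [0.5675, 0.1218, 0.1323]
ft_force: [-0.6, -0.6, 7.8]
position: [0.5754, 0.1201, 0.1323]
ft_force: [-0.3, -0.3, 7.1]
position: [0.5772, 0.1198, 0.1323]
ft_force: [-0.3, -0.1, 7.3]
position: [0.5758, 0.1198, 0.1808]
ft_force: [0.6, -0.4, 0.1]
34 theta 2.13 score 307/427 4444444444442233333333333333333333333333333333322222222222233
0 theta 3.99 score 225/427 111111111111111111111555555555555555555.444444411444444444413
-34 theta 0.05 score 322/427 2222222222222222.1111111111111111111111111111111111.....1111.
34 theta 2.25 score 383/427 4444444444444444444233333333333333333333333333333322222222222
0 theta 4.09 score 206/427 111111111111111111111111155555555555555555.444444411444444444
-34 theta 0.21 score 343/427 332222222222222222222.11111111111111111111111111111111.....11
tip [0.5756 0.1197 0.1664] yaw -0.201 shift units [-0.225  0.851  1.21 ] turn units (neg ccw) 0.05
[278 236]
```

View pics/w2.png

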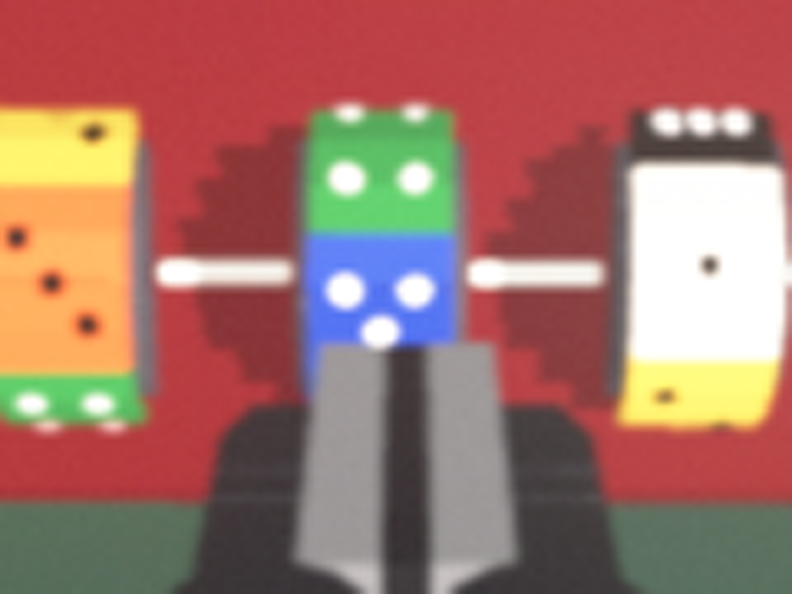

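The close view is sharp. The ticks are at row 272. Left wheel boundaries are at rows 185 (2/3) and 376 (3/4), the middle 4/5 boundary at 235, and the right wheel's at 163 (6/1) and 360 (1/2). I'll solve for angles together with x offset and head height.

```bash
cat > fit.py <<'E'
from h import *
from scipy.optimize import least_squares
def fit(s,rows,tick,fixed=None):
    # rows: list of (wheel 0..2, n boundary n/n+1, full-image row); tick row
    Y=[.034,0,-.034]
    def pt(p,w,phi,H): return world(PA,[-.03+p[0]+.02*np.sin(phi),Y[w],.087+H+.02*np.cos(phi)])
    def r(p):
        H=p[1]; e=[]
        for w,n,row in rows: e.append(proj(s,pt(p,w,p[2+w]-(n-.5)*1.0472,H))[0,1]-row)
        e.append(proj(s,world(PA,[-.03+p[0],.017,.0955+H]))[0,1]-tick)
        e.append((H-.0115)/.0015 if fixed is None else (H-fixed)/1e-5)
        e.append(p[0]/.002)
        return np.array(e)
    f=least_squares(r,[0,.01,2.1,4.1,.1]); print("dx,H,theta",f.x.round(4),"res",f.fun.round(2))
if __name__=="__main__":
    s=imaging.snapshot("wrist"); k=lambda c:236-45+(c+.5)/6.6-.5
    rows=[(0,2,k(185)),(0,3,k(376)),(1,4,k(235)),(2,0,k(163)),(2,1,k(360))]
    for h in (None,.004,.0075,.011): fit(s,rows,k(272),h)
E
python3 fit.py
```

```text
dx,H,theta [2.0000e-04 1.1800e-02 2.2372e+00 4.0813e+00 2.7160e-01] res [ 0.32 -0.43 -0.    0.49 -0.55  0.19  0.17  0.1 ]
dx,H,theta [-2.5000e-03  4.0000e-03  2.2254e+00  4.0775e+00  2.6220e-01] res [ 0.8  -1.11  0.    1.02 -1.15 -0.13  0.01 -1.27]
dx,H,theta [-1.3000e-03  7.5000e-03  2.2309e+00  4.0794e+00  2.6660e-01] res [ 0.59 -0.81  0.    0.79 -0.89  0.02  0.   -0.65]
dx,H,theta [-1.0000e-04  1.1000e-02  2.2361e+00  4.0810e+00  2.7080e-01] res [ 0.37 -0.5   0.    0.55 -0.61  0.16  0.   -0.03]
```

```bash
python3 -m crank '[-0.42,0.5,0,0,0, 0,0.35,0.3,0,0, 0,0,0.5,0,0, 0,0,0.3,0,0, 0,0,0.08,0,0, 0,0,0,0,0,0,0,0,0,0]' | grep -E 'pos|force: \['; python3 -m crank '[0,0,0.04,0,0, 0,0,0,0,0]' | grep -E 'pos|force: \['; python3 -m crank '[0,0,0.03,0,0, 0,0,0,0,0,0,0,0,0,0]' | grep -E 'pos|force: \['; python3 -c "
from h import *
goto(world(PA,[-.0378,-.034,.1188])[0],PA[2])"
```

```text
position: [0.5537, 0.0901, 0.1345]
ft_force: [0.3, -0.8, -0.2]
position: [0.5536, 0.0901, 0.133]
ft_force: [0.6, 0.6, 3.3]
position: [0.5536, 0.09, 0.1322]
ft_force: [-0.8, 0.5, 8.0]
tip [0.5536 0.09   0.1182] yaw -0.2011 shift units [-0.031  0.015 -0.016] turn units (neg ccw) 0.04
```

```bash
python3 -m crank '[0.1,0,0,0,0, 0.1,0,0,0,0,0,0,0,0,0]' | grep -E 'pos|force: \['; python3 -m crank '[0.1,0,0,0,0, 0.09,0,0,0,0,0,0,0,0,0,0,0,0,0,0]' | grep -E 'pos|force: \['; python3 -m crank '[0,0,-0.25,0,0,0,0,-0.5,0,0,0,0,-0.5,0,0,-0.4,-0.85,0,0,0,0,0,0,0,0,0,0,0,0,0,0,0,0,0,0]' | grep -E 'pos|force: \['; python3 - <<'E'
from h import *
goto(world(PA,[-.031,0,.1188])[0],PA[2])
s=imaging.snapshot("wrist"); uv=proj(s,world(PA,[-.03,0,.115]))[0].astype(int); print(uv)
a=s["pixels"][:,:,::-1][uv[1]-45:uv[1]+45,uv[0]-65:uv[0]+65]; cv2.imwrite("pics/w3.png",cv2.resize(a,None,fx=6,fy=6,interpolation=cv2.INTER_CUBIC))
E
```

```text
position: [0.5619, 0.0884, 0.1322]
ft_force: [-0.6, -0.4, 7.6]
position: [0.5693, 0.0868, 0.1323]
ft_force: [-0.4, -0.2, 7.3]
position: [0.5596, 0.1219, 0.1812]
ft_force: [0.3, 0.3, 0.1]
tip [0.5596 0.1219 0.1672] yaw -0.2027 shift units [ 0.155 -0.026  1.21 ] turn units (neg ccw) 0.03
[277 213]
```

View pics/w3.png

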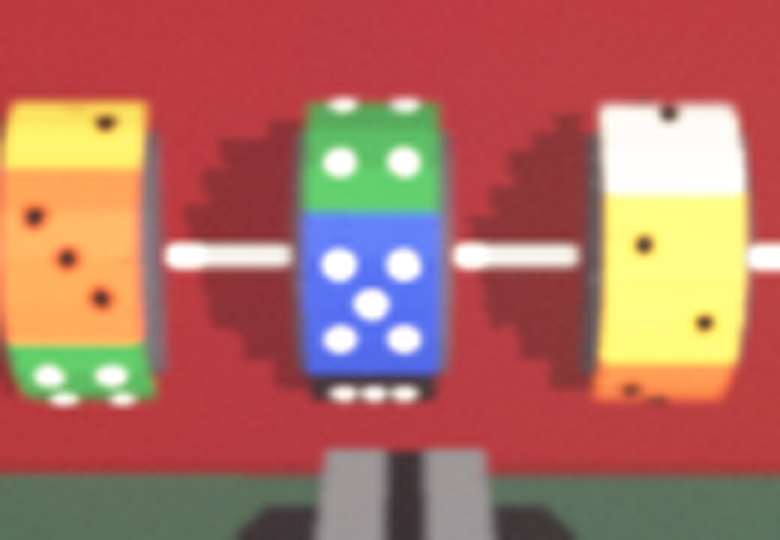

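All three wheels are visible. Rows are left 167/346, middle 211/376, right 195/363, ticks 256.

```bash
python3 - <<'E'
from fit import *
s=imaging.snapshot("wrist"); k=lambda c:213-45+(c+.5)/6-.5
rows=[(0,2,k(167)),(0,3,k(346)),(1,4,k(211)),(1,5,k(376)),(2,1,k(195)),(2,2,k(363))]
for h in (None,.008): fit(s,rows,k(256),h)
E
```

```text
dx,H,theta [1.0000e-04 1.1800e-02 2.2522e+00 4.0921e+00 1.0525e+00] res [ 0.34 -0.41  0.26 -0.48  0.02 -0.04  0.29  0.17  0.04]
dx,H,theta [-1.1000e-03  8.0000e-03  2.2555e+00  4.0927e+00  1.0542e+00] res [ 0.59 -0.7   0.44 -0.8   0.23 -0.35  0.34  0.   -0.55]
```

```bash
python3 -m crank '[0.13,-0.02,0.5,0,0, 0,0,0.5,0,0, 0,0,0.18,0,0, 0,0,0,0,0,0,0,0,0,0,0,0,0,0,0, 0,0,0.07,0,0, 0,0,0,0,0,0,0,0,0,0]' | grep -E 'pos|force: \['; python3 -m crank '[0.05,0,0.01,0,0, 0,0,0,0,0,0,0,0,0,0]' | grep -E 'pos|force: \['; python3 -m crank '[0,0,-0.26,0,0,0,0,-0.2,0,0,0.05,-0.85,0,0,0,0,0,0,0,0,0,0,0.2,0,0,0,0,0.18,0,0,0,0,0,0,0,0,0,0,0,0,0,0,0.07,0,0,0,0,0,0,0]' | grep -E 'pos|force: \['; python3 -c "
from h import *
goto(world(PA,[-.03,.034,.1188])[0],PA[2])"
```

```text
position: [0.5652, 0.1232, 0.1322]
ft_force: [-1.6, -1.2, 6.5]
position: [0.5674, 0.1227, 0.132]
ft_force: [-1.3, 0.6, 8.5]
position: [0.5757, 0.1553, 0.1321]
ft_force: [-1.1, -1.4, 7.1]
tip [0.5757 0.1553 0.1181] yaw -0.2014 shift units [-0.045  0.024 -0.019] turn units (neg ccw) 0.04
```

```bash
python3 -m crank '[-0.075,0,0,0,0, 0,0,0,0,0,0,0,0,0,0]' | grep -E 'pos|force: \['; python3 -m crank '[0,0,-0.25,0,0,0,0,-0.5,0,0,-0.3,0.85,-0.5,0,0,0,0,0,0,0,0,0,0,0,0,0,0,0,0,0,0,0,0,0,0]' | grep -E 'pos|force: \['; python3 - <<'E'
from h import *
goto(world(PA,[.035,0,.1278])[0],PA[2])
s=imaging.snapshot("wrist"); uv=proj(s,world(PA,[-.03,0,.115]))[0].astype(int); print(uv)
a=s["pixels"][:,:,::-1][uv[1]-45:uv[1]+45,uv[0]-65:uv[0]+65]; cv2.imwrite("pics/w4.png",cv2.resize(a,None,fx=6,fy=6,interpolation=cv2.INTER_CUBIC))
E
```

```text
position: [0.574, 0.1556, 0.1325]
ft_force: [1.1, -2.1, 7.7]
position: [0.5539, 0.1259, 0.1808]
ft_force: [0.2, -0.4, -0.3]
tip [0.5539 0.126  0.1668] yaw -0.2001 shift units [1.965 0.055 0.973] turn units (neg ccw) 0.06
[281 205]
```

View pics/w4.png

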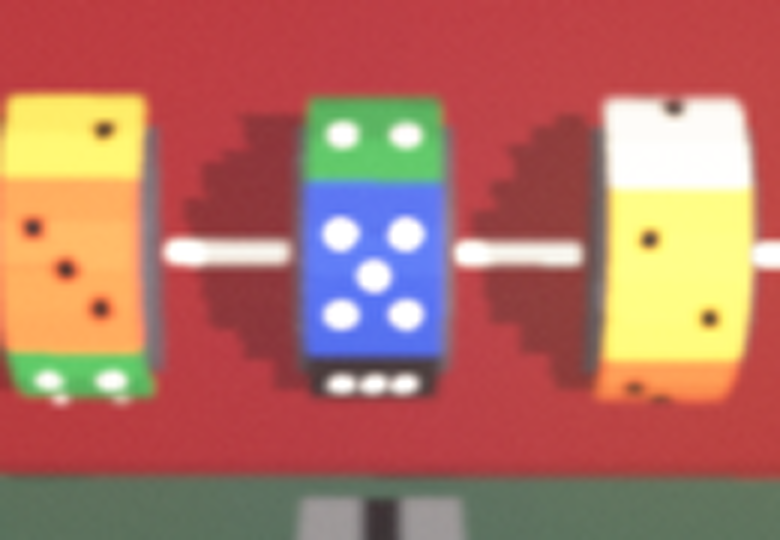

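Boundary rows are now left 177/352, middle 181/357, right 189/361, ticks 253.

```bash
python3 - <<'E'
from fit import *
s=imaging.snapshot("wrist"); k=lambda c:205-45+(c+.5)/6-.5
rows=[(0,2,k(177)),(0,3,k(352)),(1,4,k(181)),(1,5,k(357)),(2,1,k(189)),(2,2,k(361))]
for h in (None,.008): fit(s,rows,k(253),h)
E
```

```text
dx,H,theta [1.0000e-04 1.1700e-02 2.1542e+00 4.2267e+00 1.0503e+00] res [ 0.1  -0.14  0.24 -0.34  0.1  -0.14  0.18  0.11  0.05]
dx,H,theta [-9.0000e-04  8.0000e-03  2.1563e+00  4.2285e+00  1.0516e+00] res [ 0.32 -0.44  0.46 -0.65  0.3  -0.45  0.22  0.   -0.47]
```

```bash
python3 -m crank '[0.34,-0.8,0.3,0,0, 0,0,0.5,0,0, 0,0,0.36,0,0, 0,0,0,0,0,0,0,0,0,0,0,0,0,0,0,0,0,0.09,0,0,0,0,0,0,0,0,0,0,0,0,0,0,0,0,0]' | grep -E 'pos|force: \['; python3 -m crank '[-0.045,0,0,0,0,0,0,0,0,0,0,0,0,0,0,0,0,0,0,0]' | grep -E '^t|pos|force: \['
```

```text
position: [0.5742, 0.1537, 0.1323]
ft_force: [-0.8, 0.1, 7.2]
t: 20.27
position: [0.5735, 0.1539, 0.1326]
tool_rot: [-0.0, 0.995, -0.101, 0.002]
ft_force: [0.9, -1.4, 6.6]
```

```bash
python3 -m crank '[-0.02,0,0,0,0,0,0,0,0,0,0,0,0,0,0]' | grep -E '^t:|pos|force: \['; python3 -m crank '[0,0,-0.25,0,0,0,0,-0.5,0,0,-0.3,0.8,-0.5,0,0,0,0,0,0,0,0,0,0,0,0,0,0,0,0,0,0,0,0,0,0]' | grep -E 'pos|force: \['; python3 - <<'E'
from h import *
goto(world(PA,[.035,0,.1278])[0],PA[2])
s=imaging.snapshot("wrist"); uv=proj(s,world(PA,[-.03,0,.115]))[0].astype(int); print(uv)
a=s["pixels"][:,:,::-1][uv[1]-45:uv[1]+45,uv[0]-65:uv[0]+65]; cv2.imwrite("pics/w5.png",cv2.resize(a,None,fx=6,fy=6,interpolation=cv2.INTER_CUBIC))
E
```

```text
t: 20.65
position: [0.573, 0.154, 0.1326]
ft_force: [0.6, -1.5, 6.7]
position: [0.5529, 0.1261, 0.1808]
ft_force: [0.7, -0.1, -1.7]
tip [0.5529 0.1261 0.1668] yaw -0.2 shift units [1.99  0.055 0.973] turn units (neg ccw) 0.06
[281 203]
```

View pics/w5.png

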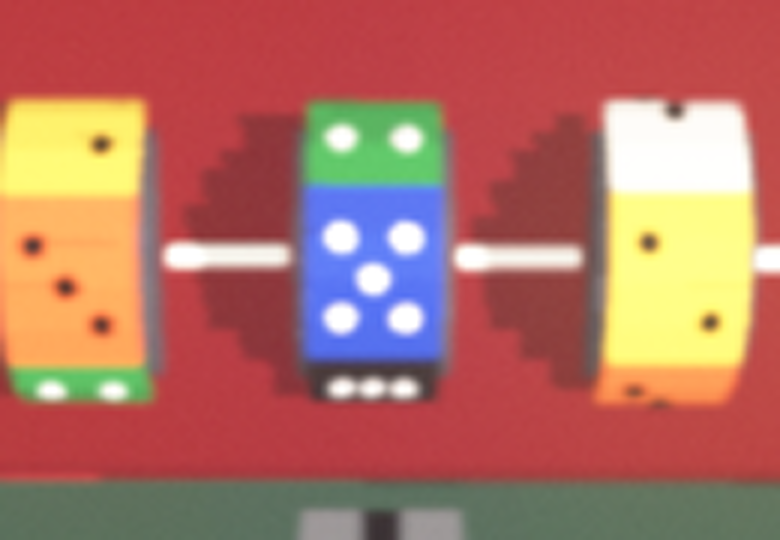

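By comparison with the last fit, left is now about equal to right (error about 0.01) and middle is +0.04. The number is set, so I'll print.

```bash
python3 -m crank '[1,0.05,0,0,0, 0.99,0,0,0,0,0,0,0,0,0, 0,0,0,0,0,0,0,0.5,0,0, 0,0,0.44,0,0, 0,0,0,0,0,0,0,0,0,0]' | grep -E 'pos|force: \['; python3 -m crank '[0,0,0.08,0,0,0,0,0.06,0,0,0,0,0,0,0,0,0,0,0,0]' | grep -E 'pos|force: \[';  python3 -m crank '[0,0,0.05,0,0,0,0,0,0,0,0,0,0,0,0]' | grep -E 'pos|force: \['; python3 -c "
from h import *
goto(world(PA,[.035,0,.1278])[0],PA[2])"
```

```text
position: [0.6303, 0.1077, 0.1438]
ft_force: [0.5, -0.1, 0.7]
position: [0.6309, 0.1077, 0.1399]
ft_force: [-3.5, 1.2, 10.8]
position: [0.6309, 0.1076, 0.1383]
ft_force: [-3.0, -0.0, 14.5]
tip [0.6309 0.1076 0.1243] yaw -0.2013 shift units [-0.014 -0.011 -0.087] turn units (neg ccw) 0.04
```

```bash
python3 -m crank '[0,0,0.05,0,0,0,0,0,0,0,0,0,0,0,0]' | grep -E 'pos|force: \['; python3 -m crank '[0,0,0.05,0,0,0,0,0,0,0,0,0,0,0,0]' | grep -E 'pos|force: \[';python3 -m crank '[0,0,0.03,0,0,0,0,0,0,0,0,0,0,0,0]' | grep -E 'pos|force: \['
```

```text
position: [0.6309, 0.1076, 0.1368]
ft_force: [-4.5, 0.2, 16.6]
position: [0.6309, 0.1076, 0.136]
ft_force: [-7.2, -0.7, 23.6]
position: [0.631, 0.1076, 0.136]
ft_force: [-9.6, -0.2, 31.4]
```

The head is on its stop: z stays at 0.136 while the force rises. I'll release straight up and check.

```bash
python3 -m crank '[0,0,-0.2,0,0,0,0,-0.5,0,0,0,0,-0.6,0,0,-0.8,0,-0.2,0,0,-0.8,0,0,0,0,-0.7,0,0,0,0,0,0,0,0,0,0,0,0,0,0,0,0,0,0,0,0,0,0,0,0]'; python3 - <<'E'
from h import *
angles(H=.0118)
s=imaging.snapshot("wrist"); uv=proj(s,world(PA,[-.01,0,.115]))[0].astype(int)
b=s["pixels"][:,:,::-1][max(0,uv[1]-75):uv[1]+75,uv[0]-95:uv[0]+95]
b=cv2.resize(b,(500,int(500*b.shape[0]/b.shape[1])),interpolation=cv2.INTER_CUBIC)
t=imaging.snapshot("top")["pixels"][:,:,::-1][130:280,100:450]; t0=cv2.imread("pics/top0.png")[130:280,100:450]
c=np.vstack([cv2.resize(b,(350,300)),]); d=np.vstack([t,t0]); cv2.imwrite("pics/end.png",np.hstack([c,d]))
E
```

```text
t: 25.82
position: [0.5411, 0.1256, 0.1908]
tool_rot: [0.0, 0.995, -0.101, 0.0]
ft_force: [-0.3, 0.1, -0.5]
opening: 0.0001
grip_force: 0.0
34 theta 2.07 score 382/427 2.44444444444423333333333333333333333333333332222222222222222
0 theta 4.23 score 242/427 ....11111111...5555555555555555555555515555555544444444114444
-34 theta 1.03 score 412/427 333333333333333222222222222222222222222222222.111111111111111
```

View pics/end.png

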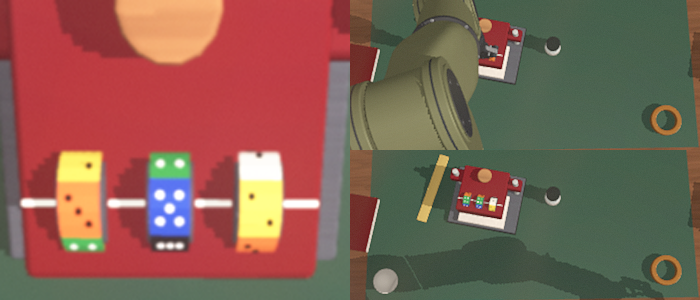

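The number reads 3-5-2 squarely at about (2.08, 4.22, 1.04) rad. The head is back up, the visible bystanders have not moved, and the robot is clear.

```bash
python3 -c "
from bench import ticket
print(ticket.close_job())"
```

```text
the job is handed in; nothing more can be done
None
```

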